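# Slide a sample jar on its carrier under the reading head

### The arm

A 6-joint arm with a two-finger parallel gripper is mounted at the origin on a cart in front of the work surface, level with it; the furniture and walls round the work are solid. World frame = base frame: x ahead of the robot, y to its left, z up, the work surface at z = 0. Lengths are in m, angles in rad, forces in N, time in s.
With the tool pointing down it reaches from about 0.3 to 0.775 m from the base axis. Payload 14.6 kg.
Tool frame: the origin (TCP) lies between the finger pads; the fingertips stand ctrl.tip_extent ahead of it and the grasp point (between the pads) lies 3 mm ahead of it (ctrl.tip_extent is the distance from the TCP to the fingertips, in m); z points along the fingers, y is the line along which they close (so a half turn about z gives the same grasp; the last joint's range is limited). The gripper opens to 94 mm and grips with 3 to 60 N. Pads are 16 mm wide; open, the fingers measure 119 mm over their backs; the gripper's body (75 mm by 177 mm) begins 78 mm behind the grasp point.
Start: joints at [-1.228, 0.3, 1.521, -0, 1.321, -0.067], TCP at [0.219, -0.504, 0.227] pointing down, gripper open.
Joint ranges: [-3.03, 3.03], [-0.79, 2.21], [0.23, 2.52], [-1.04, 4.18], [0, 3.07], [-2.55, 2.55]. Speed limits (rad/s): [2.22, 2.22, 2.57, 3.14, 3.14, 3.14].

### API

Orientations are given as [roll, pitch, yaw] about the fixed x, y, z axes, in that order (R = Rz(yaw) Ry(pitch) Rx(roll)).
In Python, from station import ctrl, camrig, order gives the robot as it stands (ctrl), with the cameras (camrig) and the job (order).
- The arm moves only by the tool shift_gripper, called after "Request:" by a JSON object that holds its "method" and its "body", one argument or row to a line. Schema: {"type":"object","properties":{"offsets":{"type":"array","items":{"type":"array","prefixItems":[{"type":"array","items":{"type":"number"},"minItems":3,"maxItems":3},{"type":"array","items":{"type":"number"},"minItems":3,"maxItems":3}],"minItems":2,"maxItems":2},"minItems":1,"maxItems":10},"aperture":{"type":"number"},"force":{"type":"number"},"only":{"type":"string"},"quiet":{"type":"boolean"},"lines":{"type":"string"}},"required":["offsets"],"additionalProperties":false}. offsets is a list of rows, 1 to 10 of them, each written [[dx, dy, dz], [rx, ry, rz]]: dx, dy, dz in shares of the most that a row can go, 1 being 50 mm, then a rotation vector rx, ry, rz in normalised numbers (1 is 60 degrees); each row shifts and turns the commanded pose from where the row before left it, along the tool's axes as they then stand; what a row does not reach is not made up. A row lasts 1/10 s, in which the tool goes at most 0.05 m and 0.15 rad, less where a joint would pass 70% of its speed; a pose out of reach is approached as far as the arm can. aperture is the finger opening in m, set as the call begins (left out keeps the last). The fingers move at their own pace and stop on an object; force is the grip in N (left out, the last holds). Time passes only in rows, so rows that do not move let the fingers close. The tool returns the time, the measured TCP pose, the force, the opening and the grip force at its end. only (a regular expression) keeps the lines of the reply that match it, lines (a string "A,B") keeps lines A to B, and quiet returns only ok. Input that does not fit is refused with a message, and nothing moves.
- ctrl.get_obs(): the state, without advancing time (a new reading comes with each control period).
- camrig.camera(name): name is "side" or "top"; returns a dict with "pixels" (384x512x3 uint8, blue, green, red), "fx", "fy", "cx", "cy" (pixels), "extrinsics" (4x4, takes a point from camera to world coordinates). Camera axes: x right, y up, looking along -z (the intrinsics and any distortion apply to the point x, -y, -z); pixel columns grow to the right and rows downward; lengths in m; the calibration is good to about 2 mm. A picture is of the moment at which its call begins. There is no depth.
- order.hand_in(): hands the job in; it is judged then, once.
The state is a dict: "time_s": time; "qpos": joint angles; "joint_vel": joint speeds; "tau": joint torques, N m; "ee_pos": TCP position; "eef_rot": TCP orientation; "force": force on the tool from outside, world axes, zero at the start; "moment": the same for the moment, N m; "grip_width": finger opening in m; "grip_force": force on a finger pad.
Only numpy, scipy, OpenCV 4.12 (cv2) and the standard library are available. Lean on these libraries where they do the work, as an engineer would, in place of code of your own. Each camera call takes 0.05 s, during which the arm holds its last target. There are 200 camera calls.

### The job

Stand the red-lidded jar upright in the black cup of the carrier. Then take the carrier by its orange handle and slide it along the guide plate, without lifting it, straight in under the overhanging reading head as far as it goes, and then to the left into the side pocket until it rests against the left wall; let go and leave it there. Do not tip the jar and leave the bottle, the amber vial and the torch where they are.

Things in the scene. Friction and masses are not known exactly. Their poses are not given: they have to be found in the camera images.
- jar: White plastic jar with a red screw lid, closed, about 0.1 to 0.2 kg: body 62 mm in diameter up to 76 mm, lid 58 mm in diameter, total height 90 mm. Origin at the centre of its underside, z up; its yaw does not matter. It stands loose on the desk, right of the station.
- carrier: Loose flat sled, 0.3 to 0.55 kg, lying in the lane: aluminium deck 124 mm long (x), 84 mm wide (y), 8 mm thick, round black cup for the jar near its far end, upright orange handle at its near end (towards the robot). Origin on the deck's underside, on the cup's axis; x points along the lane to the far end, z up. The deck reaches from x = -82 to +42 mm. It slides with ordinary friction.
- cup (a point): Middle of the carrier's cup, on the deck's top, where the jar's underside comes to stand (8 mm over the carrier's underside, 16 mm over the desk). The cup's rim has an inner radius of 35 mm at the deck, flaring to 37 mm at its top 14 mm higher. Axes as the carrier's.
- handle (a point): Top centre of the carrier's handle: an orange upright block 22 mm long (x) and 22 mm wide (y), flat sides facing +y and -y, 78 mm high over the carrier's underside, 68 mm behind the cup's axis (carrier x = -68 mm). Free for gripping over its upper 60 mm. Axes as the carrier's.
- station: Fixed guide plate with low dark rails and a white reading head over its far end. Origin on the desk, on the straight lane's centre line, below the head's front face; x into the lane (away from the robot), y left, z up. In mm: plate top z = 8; rail tops z = 26; lane 94 wide between rails at y = -47 and +47; right one runs on to the back stop at x = 91, left one ends at x = -43.
- lane_mouth (a point): Near, open end of the straight lane, on the plate's top, station (-185, 0, 8) mm; axes as the station's.
- head_edge (a point): Middle of the lower front edge of the white head, station (0, 22.5, 118) mm. The head reaches from z = 118 up to 194, x = 0 to 99, y = -57 to 102; cheeks below it from x = 15 on stand at y = -47 and y = 92. A jar in the carrier (top z = 106) passes under with 12 mm to spare. Axes as the station's.
- home (a point): Where the carrier's origin belongs at the end: station (44, 50, 8) mm, in the pocket left of the lane's far end, against its left wall (face y = 92, front part green). Pocket from x = -43 (low near wall) to 91 (back stop): carrier x = 39 to 49. There the handle stands 24 mm in front of the head's face: the hand must lean back to the robot, 25 to 45 deg from vertical. Station's axes.
- wash_bottle: Bystander, loose: white wash bottle with blue cap and bent spout, 62 x 82 mm, 189 mm high. Origin under its middle.
- amber_vial: Bystander, loose: brown vial with black cap, 35 mm in diameter, 70 mm high. Origin at the centre of its underside.
- torch: Bystander, loose: black pocket torch lying down, 28 mm in diameter, 99 mm long along its own y. Origin under its middle.

How it is judged:
By the outcome, as a careful person would: the job done as asked, in the order asked, and still so for the second after the job is handed in, with the robot touching nothing.
It also fails if it takes over 58 s, if anything falls off the work surface, if the arm or the gripper's body presses on something with over 40 N, if the wrist force passes 120 N, or if a joint passes its speed limit or range.

## Working session

There is one attempt and no reset: what is moved stays moved. The work goes in short steps, Python scripts to look and compute and a tool call to move; the robot and the scene stay as the last step left them, time stands still between calls to the robot, and variables do not carry over. Pictures are saved under pics/ and viewed, at most 10 in all, crops included, and the job is handed in when it is done.

```bash
ls; mkdir -p pics
```

Create h.py:
```python
import numpy as np,cv2
from station import ctrl, camrig, order
from scipy.spatial.transform import Rotation as R
def cam(n,save=None):
    c=camrig.camera(n)
    if save: cv2.imwrite('pics/'+save,c['pixels'])
    return c
def ray(c,u,v):
    E=np.array(c['extrinsics']); p=np.array([(u-c['cx'])/c['fx'],(v-c['cy'])/c['fy'],1.])
    d=E[:3,:3]@np.array([p[0],-p[1],-1]); return E[:3,3],d
def onz(c,u,v,z):
    o,d=ray(c,u,v); return o+d*(z-o[2])/d[2]
def proj(c,P):
    E=np.array(c['extrinsics']); q=E[:3,:3].T@(np.array(P)-E[:3,3]); return c['cx']-c['fx']*q[0]/q[2],c['cy']+c['fy']*q[1]/q[2]
```

Run:
```python
from h import *
for n in('side','top'):
    c=cam(n,n+'0.png'); print(n,{k:v for k,v in c.items() if k!='pixels'})
o=ctrl.get_obs();print(o,ctrl.tip_extent)
```

```text
pics
station.py
side {'fx': 496.4215909981306, 'fy': 496.4215909981306, 'cx': 250.34832963323984, 'cy': 178.17215100324003, 'extrinsics': array([[-0.91146536,  0.2150653 , -0.35068193,  0.07293133],
       [-0.41109867, -0.44484268,  0.7956839 ,  1.11081898],
       [ 0.01512571,  0.86940319,  0.49387176,  0.76930925],
       [ 0.        ,  0.        ,  0.        ,  1.        ]])}
top {'fx': 492.7249485680877, 'fy': 492.7249485680877, 'cx': 255.1540227566643, 'cy': 191.08039524354288, 'extrinsics': array([[-0.01401291,  0.98325212, -0.18171104,  0.30380457],
       [-0.99946455, -0.01914741, -0.02653295,  0.03145914],
       [-0.02956787,  0.18124194,  0.98299395,  1.20602597],
       [ 0.        ,  0.        ,  0.        ,  1.        ]])}
{'time_s': 0.1, 'qpos': array([-1.22759521e+00,  3.00375183e-01,  1.52146982e+00, -3.43287127e-05,
        1.32070877e+00, -6.66258145e-02]), 'joint_vel': array([ 0.00094219, -0.0013981 , -0.00274149, -0.00015043, -0.00012194,
        0.00075395]), 'tau': array([ 4.05109429e-03, -5.32631207e+01, -3.53281975e+01,  7.10032973e-02,
        2.34478764e-02, -1.05652928e-04]), 'ee_pos': array([ 0.2190582 , -0.50427892,  0.226986  ]), 'eef_rot': array([-3.14063145e+00, -3.08090314e-05,  4.09835430e-01]), 'force': array([-0.02901457,  1.38919436, -0.41589093]), 'moment': array([ 0.01895703, -0.01961772,  0.01494238]), 'grip_force': 0.0, 'grip_width': 0.09409808213992614} 0.022
```

View pics/top0.png

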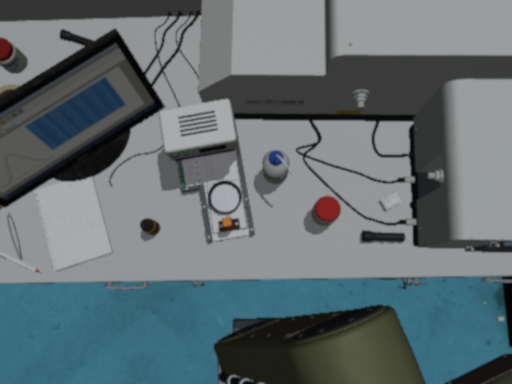

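View pics/side0.png

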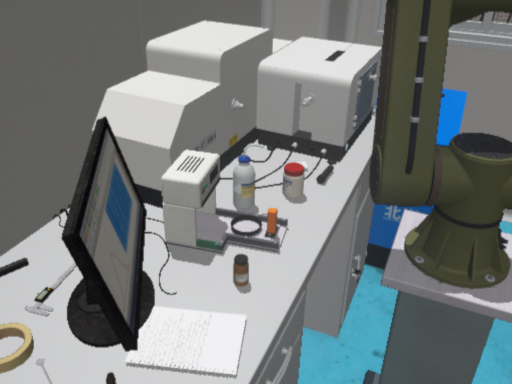

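The top view shows the jar lid at (326,210), the orange handle at (229,224), the cup at (225,197), the head front around row 155, the bottle at (275,166), the vial at (150,227) and the torch at (383,237). Next I measure these with colour masks.

Add to h.py:
```python
def blob(c,lo,hi,box):
    im=cv2.cvtColor(c['pixels'],cv2.COLOR_BGR2HSV); m=cv2.inRange(im,np.array(lo),np.array(hi))
    x0,y0,x1,y1=box; k=np.zeros_like(m); k[y0:y1,x0:x1]=m[y0:y1,x0:x1]
    cs,_=cv2.findContours(k,cv2.RETR_EXTERNAL,cv2.CHAIN_APPROX_NONE)
    return max(cs,key=cv2.contourArea)
def ctr(q):
    m=cv2.moments(q); return m['m10']/m['m00'],m['m01']/m['m00']
```

Run:
```python
from h import *
c=cam('top'); s=cam('side')
def red(c,box):
    im=c['pixels'].copy(); c2=dict(c); c2['pixels']=np.roll(im,1,axis=2)*0+im[:,:,::-1]; return blob(c2,(105,120,70),(130,255,255),box)
l=red(c,(290,180,360,240)); (u,v),r=cv2.minEnclosingCircle(l); print('lid top',u,v,r,onz(c,u,v,.088), 'r mm',r/c['fx']*1150)
l2=red(s,(270,150,320,190)); print('lid side',cv2.boundingRect(l2),ctr(l2), 'predict', proj(s,onz(c,u,v,.083)))
h=blob(c,(5,120,80),(22,255,255),(205,205,250,240)); print('handle top',ctr(h),cv2.boundingRect(h),cv2.minAreaRect(h),onz(c,*ctr(h),.086))
h2=blob(s,(5,150,80),(22,255,255),(255,195,290,245)); print('handle side',cv2.boundingRect(h2))
print('pred handle top in side',proj(s,onz(c,*ctr(h),.086)))
cr=c['pixels'][90:250,140:350]; cv2.imwrite('pics/crop0.png',cv2.resize(cr,None,fx=3.75,fy=3.75,interpolation=cv2.INTER_CUBIC))
```

```text
lid top 327.0 208.75 12.311172485351562 [ 0.46626221 -0.10187069  0.088     ] r mm 28.7337761144398
lid side (285, 163, 19, 12) (293.8333333333333, 168.23444444444442) predict (np.float64(294.8204721864003), np.float64(168.60870379573691))
handle top (226.77294685990336, 222.1400966183575) (222, 218, 11, 9) ((227.0, 222.0), (8.0, 10.0), 90.0) [0.43980013 0.12770893 0.086     ]
handle side (268, 208, 9, 24)
pred handle top in side (np.float64(273.98168062233316), np.float64(209.12624171544246))
```

View pics/crop0.png

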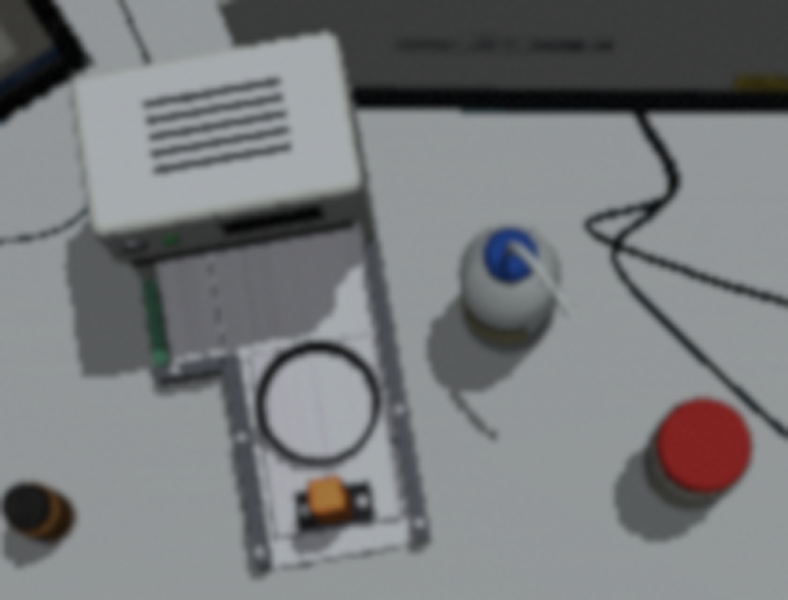

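The crop shows the cup rim centred at (318,403), the handle top at (328,497), the right rail running from (420,540) to (368,240), and the left rail's bottom at (258,572). The head's lower front edge runs from (140,262) to (368,222).

Run:
```python
from h import *
c=cam('top')
f=lambda x,y,z: onz(c,140+(x-1.4)/3.752,90+(y-1.4)/3.75,z)
cup=f(318,403,.030); hd=np.array(f(328,497,.086)); print('cup',cup,'handle',hd,'d',np.linalg.norm((cup-hd)[:2]),'yaw',np.degrees(np.arctan2(*(cup-hd)[1::-1])))
for n,a,b in(('Rrail',(420,540,.026),(368,240,.026)),('Lrail',(260,570,.026),(231,350,.026)),('headlow',(368,222,.118),(140,262,.118)),('headtop',(365,188,.194),(97,237,.194)),('Rheadtop',(365,188,.194),(338,33,.194)),('Lwall',(160,362,.03),(149,280,.03))):
    A,B=f(*a),f(*b); print(n,A[:2],B[:2],np.linalg.norm(B-A),np.degrees(np.arctan2(*(B-A)[1::-1])))
# cup rim ellipse fit: dark pixels
g=cv2.cvtColor(c['pixels'],cv2.COLOR_BGR2GRAY); k=np.zeros_like(g); cv2.circle(k,(225,197),20,255,-1)
ys,xs=np.where((g<75)&(k>0)&(np.hypot(np.arange(512)[None]-225,np.arange(384)[:,None]-197)>11)); print(len(xs)); e=cv2.fitEllipse(np.c_[xs,ys].astype(np.float32)); print(e,onz(c,*e[0],.030))
```

```text
cup [0.50781437 0.13811982 0.03      ] handle [0.43974327 0.12708053 0.086     ] d 0.06896042923079708 yaw 9.211633245185828
Rrail [0.41834118 0.07337113] [0.61697764 0.10515633] 0.20116347291200493 9.09122403226298
Lrail [0.40086929 0.17591684] [0.54475862 0.1953635 ] 0.14519749994513775 7.696894508169069
headlow [0.6038729  0.09932472] [0.58177438 0.2385083 ] 0.14092697802333554 99.02168835086788
headtop [0.6029307  0.09614014] [0.57751575 0.248818  ] 0.15477870652796213 99.45086882191956
Rheadtop [0.6029307  0.09614014] [0.69619618 0.11108478] 0.09445524418464692 9.103552922949664
Lwall [0.53689151 0.24116377] [0.59195157 0.24913208] 0.05563366927230242 8.234698798620554
145
((224.38040161132812, 197.48670959472656), (31.112882614135742, 31.405502319335938), 57.439186096191406) [0.50684576 0.13812548 0.03      ]
```

Add to h.py:
```python
def Rm(o): return R.from_euler('xyz',o['eef_rot']).as_matrix()
def delta(p,rpy=None):
    o=ctrl.get_obs(); M=Rm(o); print('t',o['time_s'],'d_tool',np.round(M.T@(np.array(p)-o['ee_pos']),4))
    if rpy is not None: print('rotvec_tool',np.round(R.from_matrix(M.T@R.from_euler('xyz',rpy).as_matrix()).as_rotvec(),4))
YAW=.159; S0=np.array([.594,.151]); C,S=np.cos(YAW),np.sin(YAW)
def st(x,y,z): return np.array([S0[0]+C*x-S*y,S0[1]+S*x+C*y,z])
def tost(p): d=np.array(p[:2])-S0; return np.array([C*d[0]+S*d[1],-S*d[0]+C*d[1]])
def tri(c,p,s,q):
    a,d=ray(c,*p); b,e=ray(s,*q); k=np.linalg.lstsq(np.c_[d,-e],b-a,rcond=None)[0]; A,B=a+d*k[0],b+e*k[1]; return (A+B)/2,np.linalg.norm(A-B)
```

Run:
```python
from h import *
c=cam('top');s=cam('side')
print('bottle cap',tri(c,(276,157),s,(244,159)))
print('mon top',tri(c,(115,33),s,(100,40)),'mon bot',tri(c,(160,103),s,(75,225)))
print('vial',onz(c,148,226,.07)[:2],'st bottle',tost(tri(c,(276,157),s,(244,159))[0]))
print('torch',onz(c,383,237,.014)[:2])
delta([.466,-.102,.227],[np.pi,0,-.19])
```

```text
bottle cap (array([0.57654476, 0.01285997, 0.14324793]), np.float64(0.0005367614564282014))
mon top (array([0.73505833, 0.29400526, 0.49021135]), np.float64(0.07880060394351882)) mon bot (array([0.81519327, 0.33729123, 0.03265633]), np.float64(0.13568204085887145))
vial [0.4359322  0.31304717] st bottle [-0.0391069  -0.13363384]
torch [ 0.4060714  -0.24184656]
t 0.35 d_tool [ 0.3868 -0.2707  0.0004]
rotvec_tool [-3.000e-04  0.000e+00  5.998e-01]
```

The rows are not in the units I measure in: shifts go in shares of 50 mm and turns go in shares of 60 degrees. I convert before sending: 0.15 rad / 1.0472 = 0.1432.

Request:
{"method": "shift_gripper", "body": {
  "offsets": [
    [[0,0,0],[0,0,0.1432]],
    [[0,0,0],[0,0,0.1432]],
    [[0,0,0],[0,0,0.1432]],
    [[0,0,0],[0,0,0.1432]],
    [[0,0,0],[0,0,0.0573]]
  ],
  "aperture": 0.094
}}

```text
time_s: 0.85
ee_pos: [0.2191, -0.5044, 0.2274]
eef_rot: [-3.141, 0.0, -0.256]
force: [-0.6, 0.9, 0.5]
grip_width: 0.0936
grip_force: 0.0
```

Request:
{"method": "shift_gripper", "body": {
  "offsets": [
    [[0.28,-0.9,0],[0,0,0]],
    [[0.28,-0.9,0],[0,0,0]],
    [[0.28,-0.9,0],[0,0,0]],
    [[0.28,-0.9,0],[0,0,0]],
    [[0.28,-0.9,0],[0,0,0]],
    [[0.28,-0.9,0],[0,0,0]],
    [[0.28,-0.9,0],[0,0,0]],
    [[0.28,-0.9,0],[0,0,0]],
    [[0.28,-0.9,0],[0,0,0]],
    [[0.28,-0.9,0],[0,0,0]]
  ]
}}

```text
time_s: 1.85
ee_pos: [0.4669, -0.1013, 0.2277]
eef_rot: [3.142, -0.001, -0.25]
force: [1.1, -0.9, -0.8]
grip_width: 0.0938
grip_force: 0.0
```

Run:
```python
from h import *
delta([.466,-.102,.061],[np.pi,0,-.25])
c=cam('top');s=cam('side')
print('mon',tri(c,(160,103),s,(100,40)))
print(ctrl.get_obs()['qpos'])
```

```text
t 1.85 d_tool [-0.0008  0.0009  0.1667]
rotvec_tool [ 0.     -0.0005 -0.0003]
mon (array([0.67892095, 0.26361184, 0.4710715 ]), np.float64(0.20937745796013052))
[-2.85996127e-01  1.39432004e-01  1.71685463e+00  6.63711220e-04
  1.28517180e+00  1.52988396e+00]
```

To row units: 0.045 m is 0.9, 0.04 m is 0.8.

Request:
{"method": "shift_gripper", "body": {
  "offsets": [
    [[0,0,0.9],[0,0,0]],
    [[0,0,0.9],[0,0,0]],
    [[0,0,0.8],[0,0,0]],
    [[0,0,0.6],[0,0,0]],
    [[0,0,0.12],[0,0,0]],
    [[0,0,0],[0,0,0]]
  ]
}}

```text
time_s: 2.55
ee_pos: [0.466, -0.1034, 0.0615]
eef_rot: [-3.142, 0.001, -0.251]
force: [0.2, -0.6, 0.1]
grip_width: 0.0938
grip_force: 0.0
```

Request:
{"method": "shift_gripper", "body": {
  "offsets": [
    [[0,0,0],[0,0,0]],
    [[0,0,0],[0,0,0]],
    [[0,0,0],[0,0,0]],
    [[0,0,0],[0,0,0]],
    [[0,0,0],[0,0,0]],
    [[0,0,0],[0,0,0]],
    [[0,0,0],[0,0,0]]
  ],
  "aperture": 0.05,
  "force": 20
}}

```text
time_s: 3.25
ee_pos: [0.4665, -0.1031, 0.062]
eef_rot: [-3.141, -0.001, -0.25]
force: [-1.1, 1.4, 7.2]
grip_width: 0.0609
grip_force: 20.0
```

Request:
{"method": "shift_gripper", "body": {
  "offsets": [
    [[0,0,-0.4],[0,0,0]],
    [[0,0,-0.8],[0,0,0]],
    [[0,0,-0.8],[0,0,0]],
    [[0,0,-0.4],[0,0,0]],
    [[0,0,0],[0,0,0]]
  ]
}}

```text
time_s: 3.75
ee_pos: [0.4671, -0.1034, 0.1838]
eef_rot: [3.141, -0.005, -0.25]
force: [0.0, 0.5, -1.7]
grip_width: 0.061
grip_force: 20.0
```

Run:
```python
from h import *
delta([.5073,.1383,.061+.016+.003],[np.pi,0,-.25])
```

```text
t 3.75 d_tool [-0.0213 -0.2442  0.1036]
rotvec_tool [ 0.0003 -0.0045 -0.0001]
```

To row units: -0.034 m is -0.68, -0.033 m is -0.66.

Request:
{"method": "shift_gripper", "body": {
  "offsets": [
    [[-0.02,-0.3,0],[0,0,0]],
    [[-0.04,-0.5,0],[0,0,0]],
    [[-0.06,-0.66,0],[0,0,0]],
    [[-0.06,-0.68,0],[0,0,0]],
    [[-0.06,-0.68,0],[0,0,0]],
    [[-0.06,-0.68,0],[0,0,0]],
    [[-0.06,-0.66,0],[0,0,0]],
    [[-0.04,-0.48,0],[0,0,0]],
    [[-0.02,-0.24,0],[0,0,0]],
    [[0,0,0],[0,0,0]]
  ]
}}

```text
time_s: 4.75
ee_pos: [0.5059, 0.1391, 0.18]
eef_rot: [3.141, 0.002, -0.249]
force: [-0.4, -0.3, -2.2]
grip_width: 0.0606
grip_force: 20.0
```

Run:
```python
from h import *
delta([.5073,.1383,.061+.016+.003],[np.pi,0,-.25])
c=cam('top');s=cam('side','carry.png')
cv2.imwrite('pics/carry2.png',cv2.resize(np.hstack([c['pixels'][120:270,130:330],s['pixels'][110:260,150:350]]),None,fx=2,fy=2,interpolation=cv2.INTER_CUBIC))
```

```text
t 4.75 d_tool [0.0018 0.0004 0.1   ]
rotvec_tool [0.0009 0.0018 0.0013]
```

View pics/carry2.png

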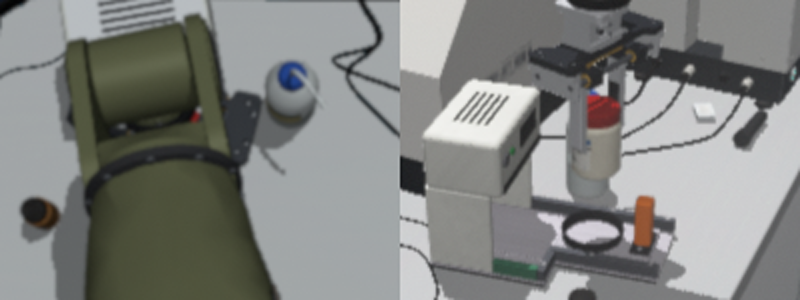

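The right panel shows the jar hanging upright over the cup, clear of the handle and the head. I lower it.

To row units: 0.03 m is 0.6, 0.0015 m is 0.03.

Request:
{"method": "shift_gripper", "body": {
  "offsets": [
    [[0.03,0,0.4],[0,0,0]],
    [[0,0,0.6],[0,0,0]],
    [[0,0,0.5],[0,0,0]],
    [[0,0,0.24],[0,0,0]],
    [[0,0,0.12],[0,0,0]],
    [[0,0,0],[0,0,0]]
  ]
}}

```text
time_s: 5.45
ee_pos: [0.5078, 0.1376, 0.0885]
eef_rot: [3.141, 0.0, -0.251]
force: [-0.6, -0.1, -1.4]
grip_width: 0.0607
grip_force: 20.0
```

Request:
{"method": "shift_gripper", "body": {
  "offsets": [
    [[0,0,0.08],[0,0,0]],
    [[0,0,0.06],[0,0,0]],
    [[0,0,0],[0,0,0]]
  ]
}}

```text
time_s: 5.75
ee_pos: [0.5077, 0.1381, 0.0815]
eef_rot: [-3.141, -0.0, -0.25]
force: [0.5, -0.2, -1.5]
grip_width: 0.0607
grip_force: 20.0
```

Run:
```python
from h import *
o=ctrl.get_obs();print(o['force'],o['moment'])
delta([.5073,.1383,.061+.016],[np.pi,0,-.25])
```

```text
[ 0.45845968 -0.17993111 -1.48842743] [0.02347893 0.01247497 0.02180926]
t 5.75 d_tool [-0.0005 -0.0001  0.0045]
rotvec_tool [-0.0001 -0.0002 -0.0001]
```

To row units: 0.002 m is 0.04, 0.0015 m is 0.03.

Request:
{"method": "shift_gripper", "body": {
  "offsets": [
    [[0,0,0.04],[0,0,0]],
    [[0,0,0.03],[0,0,0]],
    [[0,0,0],[0,0,0]]
  ]
}}

```text
time_s: 6.05
ee_pos: [0.5078, 0.1382, 0.078]
eef_rot: [-3.142, -0.0, -0.25]
force: [-0.4, 0.1, -1.1]
grip_width: 0.0607
grip_force: 20.0
```

```bash
python3 -c "
from h import *
print(ctrl.get_obs()['force'])
s=cam('side');cv2.imwrite('pics/in.png',cv2.resize(s['pixels'][130:260,150:320],None,fx=3,fy=3,interpolation=cv2.INTER_CUBIC))"
```

```text
[-0.43229511  0.12871109 -1.10540456]
```

View pics/in.png

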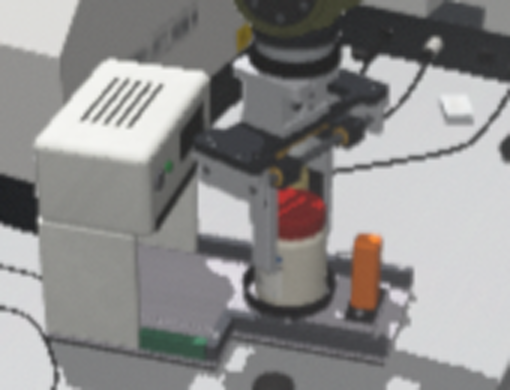

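The jar sits inside the black rim, almost down. One more millimetre to get contact, then release.

To row units: 0.001 m is 0.02.

Request:
{"method": "shift_gripper", "body": {
  "offsets": [
    [[0,0,0.02],[0,0,0]],
    [[0,0,0],[0,0,0]]
  ]
}}

```text
time_s: 6.3
ee_pos: [0.5079, 0.1381, 0.078]
eef_rot: [-3.141, -0.001, -0.25]
force: [-4.9, -1.4, 12.0]
grip_width: 0.061
grip_force: 20.0
```

Request:
{"method": "shift_gripper", "body": {
  "offsets": [
    [[0,0,0],[0,0,0]],
    [[0,0,0],[0,0,0]],
    [[0,0,0],[0,0,0]],
    [[0,0,0],[0,0,0]],
    [[0,0,0],[0,0,0]]
  ],
  "aperture": 0.085
}}

```text
time_s: 6.8
ee_pos: [0.5077, 0.1381, 0.0769]
eef_rot: [3.142, 0.0, -0.25]
force: [-0.1, -0.0, 0.5]
grip_width: 0.085
grip_force: 0.0
```

Request:
{"method": "shift_gripper", "body": {
  "offsets": [
    [[0,0,-0.2],[0,0,0]],
    [[0,0,-0.6],[0,0,0]],
    [[0,0,-0.9],[0,0,0]],
    [[0,0,-0.9],[0,0,0]],
    [[0,0,-0.6],[0,0,0]]
  ]
}}

```text
time_s: 7.3
ee_pos: [0.508, 0.1382, 0.241]
eef_rot: [-3.14, -0.003, -0.25]
force: [0.8, 0.3, -0.4]
grip_width: 0.085
grip_force: 0.0
```

Run:
```python
from h import *
print(ctrl.get_obs()['qpos'])
```

```text
[ 1.95981412e-01  2.34630431e-01  1.57153557e+00 -1.96615182e-05
  1.33178539e+00  2.01695039e+00]
```

Run:
```python
from h import *
c=cam('top','rel.png')
delta([.4397-.0017,.127-.0003,.17],[np.pi,-.6,.159])
o=ctrl.get_obs();M=Rm(o);A=R.from_euler('xyz',[np.pi,0,.159]).as_matrix();B=R.from_euler('xyz',[np.pi,-.6,.159]).as_matrix()
print(R.from_matrix(M.T@A).as_rotvec(),R.from_matrix(A.T@B).as_rotvec())
print(B.T@(np.array([.438,.1267,.17])-o['ee_pos']),'down',B.T@np.array([0,0,-.1075]))
```

```text
t 7.35 d_tool [-0.0667  0.0293  0.0744]
rotvec_tool [ 0.1205  0.5824 -0.3972]
[-0.00222776 -0.00906346 -0.4090987 ] [-3.01298335e-18  6.00000000e-01  5.13793186e-17]
[-0.10192395  0.0003027   0.02126714] down [-6.06990659e-02 -1.11889664e-17  8.87235786e-02]
```

Request:
{"method": "shift_gripper", "body": {
  "offsets": [
    [[0,0,0],[0,0,-0.1337]],
    [[0,0,0],[0,0,-0.1337]],
    [[0,0,0],[0,0,-0.1232]],
    [[0,0,0],[0,0.0955,0]],
    [[0,0,0],[0,0.0955,0]],
    [[0,0,0],[0,0.0955,0]],
    [[0,0,0],[0,0.0955,0]],
    [[0,0,0],[0,0.0955,0]],
    [[0,0,0],[0,0.0955,0]],
    [[0,0,0],[0,0,0]]
  ],
  "aperture": 0.07
}}

```text
time_s: 8.35
ee_pos: [0.5064, 0.1379, 0.2366]
eef_rot: [3.141, -0.601, 0.159]
force: [-0.3, 0.0, 0.0]
grip_width: 0.0699
grip_force: 0.0
```

```bash
python3 -c "
from h import *
print(ctrl.get_obs()['qpos'])"
```

```text
[ 0.20977658 -0.04010871  1.98930412 -0.05139491  0.59306403  1.65522778]
```

To row units: -0.025 m is -0.5, -0.02 m is -0.4.

Request:
{"method": "shift_gripper", "body": {
  "offsets": [
    [[-0.4,0,0.06],[0,0,0]],
    [[-0.5,0,0.08],[0,0,0]],
    [[-0.5,0,0.08],[0,0,0]],
    [[-0.4,0,0.08],[0,0,0]],
    [[-0.1,0,0.02],[0,0,0]],
    [[0,0,0],[0,0,0]]
  ]
}}

```text
time_s: 8.95
ee_pos: [0.4396, 0.1272, 0.1705]
eef_rot: [3.141, -0.599, 0.159]
force: [0.8, 0.7, -0.6]
grip_width: 0.0701
grip_force: 0.0
```

Run:
```python
from h import *
s=cam('side'); h2=blob(s,(5,150,80),(22,255,255),(250,185,300,255)); print('handle side',cv2.boundingRect(h2),ctr(h2))
cv2.imwrite('pics/abv.png',cv2.resize(s['pixels'][110:260,150:350],None,fx=3,fy=3,interpolation=cv2.INTER_CUBIC))
delta([.438,.1267,.0625],[np.pi,-.6,.159])
```

```text
handle side (268, 208, 9, 25) (271.3403755868544, 219.7218309859155)
t 9.0 d_tool [-0.0631  0.0002  0.0884]
rotvec_tool [ 0.0002 -0.0001 -0.0003]
```

View pics/abv.png

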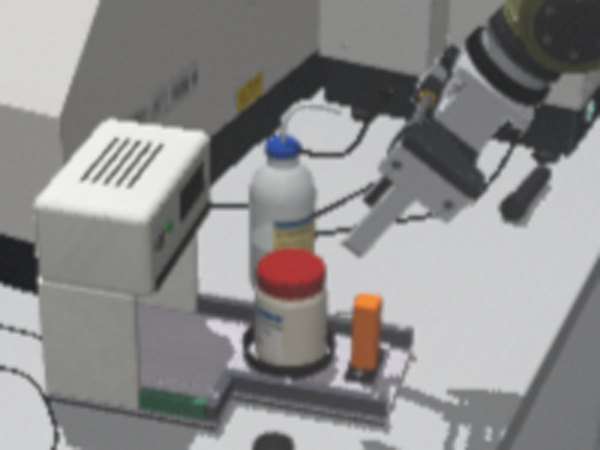

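Run:
```python
from h import *
c=cam('top')
for z in(.08,.1,.12,.14):
    print(z,tost(onz(c,262,165,z)),tost(onz(c,289,167,z)))
```

```text
0.08 [-0.03667062 -0.10156481] [-0.0527281  -0.16291489]
0.1 [-0.04144478 -0.10104122] [-0.05721705 -0.16130163]
0.12 [-0.04621894 -0.10051764] [-0.06170601 -0.15968836]
0.14 [-0.0509931  -0.09999405] [-0.06619496 -0.1580751 ]
```

To row units: 0.022 m is 0.44, -0.015 m is -0.3.

Request:
{"method": "shift_gripper", "body": {
  "offsets": [
    [[-0.32,0,0.4],[0,0,0]],
    [[-0.32,0,0.44],[0,0,0]],
    [[-0.3,0,0.44],[0,0,0]],
    [[-0.19,0,0.28],[0,0,0]],
    [[-0.06,0,0.1],[0,0,0]],
    [[0,0,0],[0,0,0]]
  ]
}}

```text
time_s: 9.65
ee_pos: [0.4376, 0.1267, 0.0676]
eef_rot: [3.141, -0.599, 0.159]
force: [-0.4, 0.7, 0.4]
grip_width: 0.07
grip_force: 0.0
```

Request:
{"method": "shift_gripper", "body": {
  "offsets": [
    [[0,0,0],[0,0,0]],
    [[0,0,0],[0,0,0]],
    [[0,0,0],[0,0,0]],
    [[0,0,0],[0,0,0]],
    [[0,0,0],[0,0,0]],
    [[0,0,0],[0,0,0]],
    [[0,0,0],[0,0,0]],
    [[0,0,0],[0,0,0]]
  ],
  "aperture": 0.01,
  "force": 25
}}

```text
time_s: 10.45
ee_pos: [0.437, 0.1269, 0.0681]
eef_rot: [-3.142, -0.6, 0.159]
force: [-4.3, 1.9, 3.7]
grip_width: 0.0223
grip_force: 25.0
```

Run:
```python
from h import *
o=ctrl.get_obs();print(o['force'],o['moment'],o['qpos'],tost(o['ee_pos']))
s=cam('side'); h2=blob(s,(5,150,80),(22,255,255),(250,185,300,255)); print('handle side',cv2.boundingRect(h2),ctr(h2))
```

```text
[-4.2547479   1.90758818  3.73910313] [0.64016879 0.39386726 0.4986494 ] [ 0.22127743  0.13382929  2.3066095  -0.33301695  0.10755112  1.95343649] [-0.15880451  0.00104431]
handle side (268, 225, 7, 7) (271.0, 228.24193548387098)
```

To row units: 0.0075 m is 0.15, 0.0051 m is 0.102.

Request:
{"method": "shift_gripper", "body": {
  "offsets": [
    [[0.05,0,0.034],[0,0,0]],
    [[0.1,0,0.068],[0,0,0]],
    [[0.15,0,0.102],[0,0,0]],
    [[0.15,0,0.102],[0,0,0]],
    [[0.15,0,0.102],[0,0,0]],
    [[0.15,0,0.102],[0,0,0]]
  ]
}}

```text
time_s: 11.1
ee_pos: [0.4818, 0.1338, 0.0681]
eef_rot: [3.142, -0.599, 0.159]
force: [-10.8, -2.0, 11.3]
grip_width: 0.0218
grip_force: 25.0
```

Run:
```python
from h import *
o=ctrl.get_obs();print(o['moment'],o['qpos'],tost(o['ee_pos']))
```

```text
[0.07032481 0.62700702 0.01997278] [ 0.21308916  0.21994362  2.19545557 -0.23793311  0.13119267  1.85180254] [-0.11354108  0.00083127]
```

To row units: 0.0084 m is 0.168, 0.0083 m is 0.166.

Request:
{"method": "shift_gripper", "body": {
  "offsets": [
    [[0.168,0,0.1],[0,0,0]],
    [[0.166,0,0.112],[0,0,0]],
    [[0.166,0,0.112],[0,0,0]],
    [[0.166,0,0.112],[0,0,0]],
    [[0.166,0,0.112],[0,0,0]],
    [[0.166,0,0.112],[0,0,0]],
    [[0.166,0,0.112],[0,0,0]],
    [[0.12,0,0.08],[0,0,0]],
    [[0,0,0],[0,0,0]]
  ]
}}

```text
time_s: 12.0
ee_pos: [0.5586, 0.1462, 0.0692]
eef_rot: [3.142, -0.6, 0.159]
force: [-0.0, -0.1, -6.0]
grip_width: 0.022
grip_force: 25.0
```

Run:
```python
from h import *
o=ctrl.get_obs();print(o['force'],o['moment'],o['qpos'],tost(o['ee_pos']))
s=cam('side');cv2.imwrite('pics/mid.png',cv2.resize(s['pixels'][110:260,130:330],None,fx=3,fy=3,interpolation=cv2.INTER_CUBIC))
```

```text
[-0.01271271 -0.10982828 -6.04182331] [-0.21997254  1.11098843 -0.03263913] [ 0.20351497  0.35579312  1.99737447 -0.13396352  0.1903905   1.73931272] [-0.03573519  0.00089764]
```

View pics/mid.png

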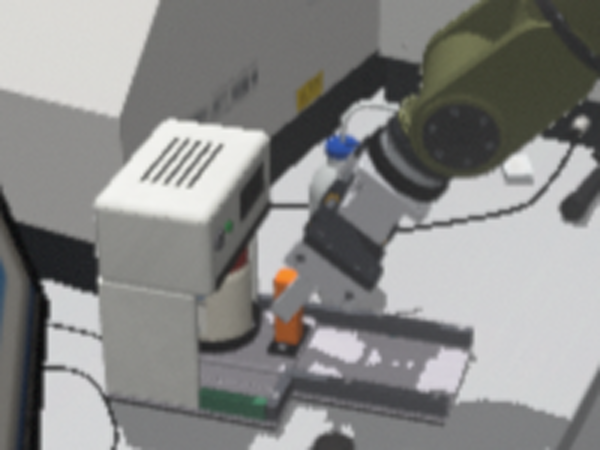

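The jar is going under the head and the handle is gripped. However, fz = −6 N means I am carrying some of the weight, so I ease down a millimetre and then creep forward.

To row units: 0.0012 m is 0.024, -0.0008 m is -0.016.

Request:
{"method": "shift_gripper", "body": {
  "offsets": [
    [[-0.016,0,0.024],[0,0,0]],
    [[0,0,0],[0,0,0]]
  ]
}}

```text
time_s: 12.25
ee_pos: [0.5578, 0.1462, 0.0682]
eef_rot: [-3.141, -0.601, 0.159]
force: [-1.4, -0.2, -1.9]
grip_width: 0.0215
grip_force: 25.0
```

Request:
{"method": "shift_gripper", "body": {
  "offsets": [
    [[0.048,0,0.036],[0,0,0]],
    [[0.048,0,0.036],[0,0,0]],
    [[0.048,0,0.036],[0,0,0]],
    [[0,0,0],[0,0,0]]
  ]
}}

```text
time_s: 12.65
ee_pos: [0.5673, 0.1477, 0.0682]
eef_rot: [-3.141, -0.602, 0.159]
force: [1.8, 0.1, -1.0]
grip_width: 0.0216
grip_force: 25.0
```

Run:
```python
from h import *
o=ctrl.get_obs();print(tost(o['ee_pos']))
```

```text
[-0.02689912  0.0009838 ]
```

To row units: 0.0017 m is 0.034, 0.0016 m is 0.032.

Request:
{"method": "shift_gripper", "body": {
  "offsets": [
    [[0.024,0,0.034],[0,0,0]],
    [[0.032,0,0.022],[0,0,0]],
    [[0,0,0],[0,0,0]]
  ]
}}

```text
time_s: 12.95
ee_pos: [0.5707, 0.1484, 0.068]
eef_rot: [3.142, -0.602, 0.159]
force: [-16.4, -2.5, 16.4]
grip_width: 0.0215
grip_force: 25.0
```

Request:
{"method": "shift_gripper", "body": {
  "offsets": [
    [[0.032,0,0.022],[0,0,0]],
    [[0.016,0,0.012],[0,0,0]],
    [[0,0,0],[0,0,0]]
  ]
}}

```text
time_s: 13.25
ee_pos: [0.5728, 0.1487, 0.0676]
eef_rot: [3.141, -0.6, 0.159]
force: [-23.8, -4.5, 21.7]
grip_width: 0.0218
grip_force: 25.0
```

Run:
```python
from h import *
o=ctrl.get_obs();print(tost(o['ee_pos']))
```

```text
[-0.02128758  0.00105614]
```

Forward force rises at about carrier x = 49 mm, which is the back stop. I relax slightly and slide left.

To row units: -0.0018 m is -0.036, -0.0016 m is -0.032.

Request:
{"method": "shift_gripper", "body": {
  "offsets": [
    [[-0.032,0,-0.036],[0,0,0]],
    [[0,0,0],[0,0,0]]
  ]
}}

```text
time_s: 13.45
ee_pos: [0.571, 0.1483, 0.0676]
eef_rot: [-3.142, -0.601, 0.159]
force: [-8.0, -0.9, 5.7]
grip_width: 0.0218
grip_force: 25.0
```

Request:
{"method": "shift_gripper", "body": {
  "offsets": [
    [[0,-0.06,0],[0,0,0]],
    [[0,-0.12,0],[0,0,0]],
    [[0,-0.14,0],[0,0,0]],
    [[0,-0.14,0],[0,0,0]],
    [[0,0,0],[0,0,0]]
  ]
}}

```text
time_s: 13.95
ee_pos: [0.5679, 0.1718, 0.0677]
eef_rot: [-3.141, -0.602, 0.16]
force: [-0.9, 5.0, 2.2]
grip_width: 0.0215
grip_force: 25.0
```

Run:
```python
from h import *
o=ctrl.get_obs();print(tost(o['ee_pos']),o['moment'])
```

```text
[-0.02250084  0.02466459] [0.6309654  0.40208912 0.51721118]
```

To row units: -0.006 m is -0.12, -0.004 m is -0.08.

Request:
{"method": "shift_gripper", "body": {
  "offsets": [
    [[0,-0.08,0],[0,0,0]],
    [[0,-0.12,0],[0,0,0]],
    [[0,-0.12,0],[0,0,0]],
    [[0,-0.08,0],[0,0,0]],
    [[0,0,0],[0,0,0]]
  ]
}}

```text
time_s: 14.45
ee_pos: [0.5647, 0.191, 0.0676]
eef_rot: [-3.141, -0.601, 0.159]
force: [0.1, 1.3, 3.4]
grip_width: 0.0215
grip_force: 25.0
```

Request:
{"method": "shift_gripper", "body": {
  "offsets": [
    [[0,-0.03,0],[0,0,0]],
    [[0,-0.03,0],[0,0,0]],
    [[0,0,0],[0,0,0]]
  ]
}}

```text
time_s: 14.75
ee_pos: [0.5643, 0.1934, 0.0676]
eef_rot: [-3.142, -0.601, 0.158]
force: [1.6, -3.8, 5.0]
grip_width: 0.022
grip_force: 25.0
```

Run:
```python
from h import *
o=ctrl.get_obs();print(tost(o['ee_pos']),o['moment'])
```

```text
[-0.02259625  0.04657253] [-0.75241951 -0.29262567 -0.62092162]
```

To row units: -0.0015 m is -0.03.

Request:
{"method": "shift_gripper", "body": {
  "offsets": [
    [[0,-0.03,0],[0,0,0]],
    [[0,-0.03,0],[0,0,0]],
    [[0,0,0],[0,0,0]]
  ]
}}

```text
time_s: 15.05
ee_pos: [0.5639, 0.1963, 0.0676]
eef_rot: [-3.142, -0.601, 0.158]
force: [0.5, -5.2, 5.4]
grip_width: 0.0218
grip_force: 25.0
```

Request:
{"method": "shift_gripper", "body": {
  "offsets": [
    [[0,-0.03,0],[0,0,0]],
    [[0,-0.02,0],[0,0,0]],
    [[0,0,0],[0,0,0]]
  ]
}}

```text
time_s: 15.35
ee_pos: [0.5635, 0.1987, 0.0676]
eef_rot: [3.142, -0.601, 0.158]
force: [1.2, -4.8, 5.4]
grip_width: 0.022
grip_force: 25.0
```

Run:
```python
from h import *
o=ctrl.get_obs();print(tost(o['ee_pos']),o['moment'])
s=cam('side');cv2.imwrite('pics/left.png',cv2.resize(s['pixels'][110:260,130:330],None,fx=3,fy=3,interpolation=cv2.INTER_CUBIC))
```

```text
[-0.02256206  0.05196301] [-0.87593736 -0.33429696 -0.76844821]
```

View pics/left.png

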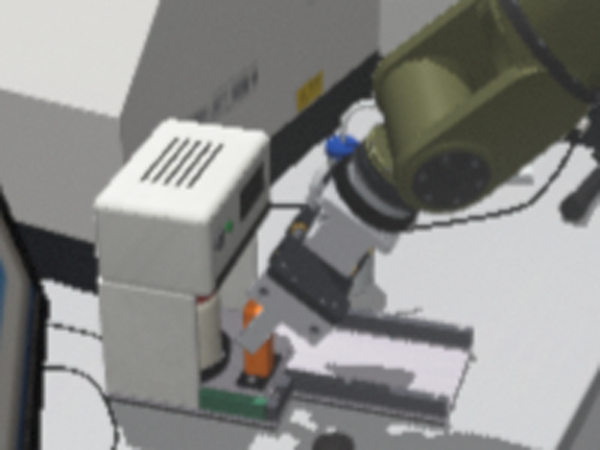

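The carrier is in the pocket, but there is no wall contact yet (fy stays around −5, which is friction). I keep creeping left.

To row units: -0.001 m is -0.02.

Request:
{"method": "shift_gripper", "body": {
  "offsets": [
    [[0,-0.02,0],[0,0,0]],
    [[0,-0.02,0],[0,0,0]],
    [[0,0,0],[0,0,0]]
  ]
}}

```text
time_s: 15.7
ee_pos: [0.5633, 0.1999, 0.0677]
eef_rot: [3.141, -0.6, 0.158]
force: [2.0, -14.5, 7.5]
grip_width: 0.0216
grip_force: 25.0
```

Run:
```python
from h import *
o=ctrl.get_obs();print(tost(o['ee_pos']),o['moment'])
```

```text
[-0.02253483  0.05310816] [-2.07509288 -0.7656413  -1.40137419]
```

To row units: -0.0015 m is -0.03.

Request:
{"method": "shift_gripper", "body": {
  "offsets": [
    [[0,-0.03,0],[0,0,0]],
    [[0,0,0],[0,0,0]],
    [[0,0,0],[0,0,0]]
  ]
}}

```text
time_s: 16.0
ee_pos: [0.5633, 0.2002, 0.0678]
eef_rot: [3.139, -0.6, 0.157]
force: [1.8, -23.5, 12.1]
grip_width: 0.022
grip_force: 25.0
```

Run:
```python
from h import *
o=ctrl.get_obs();print(tost(o['ee_pos']),o['moment'],o['force'])
```

```text
[-0.02255223  0.05340659] [-4.0568916  -1.23246027 -2.68312629] [  1.82612853 -23.52775778  12.08685965]
```

Firm wall contact at −23 N. I relax most of the push, open, and retreat back along the tool axis.

To row units: 0.0022 m is 0.044.

Request:
{"method": "shift_gripper", "body": {
  "offsets": [
    [[0,0.044,0],[0,0,0]],
    [[0,0,0],[0,0,0]]
  ]
}}

```text
time_s: 16.2
ee_pos: [0.5633, 0.1998, 0.0676]
eef_rot: [3.142, -0.601, 0.158]
force: [1.3, -8.7, 6.7]
grip_width: 0.022
grip_force: 25.0
```

Request:
{"method": "shift_gripper", "body": {
  "offsets": [
    [[0,0,0],[0,0,0]],
    [[0,0,0],[0,0,0]],
    [[0,0,0],[0,0,0]],
    [[0,0,0],[0,0,0]]
  ],
  "aperture": 0.045
}}

```text
time_s: 16.6
ee_pos: [0.5626, 0.2006, 0.067]
eef_rot: [-3.142, -0.6, 0.159]
force: [0.2, 0.5, 0.1]
grip_width: 0.0448
grip_force: 0.0
```

Request:
{"method": "shift_gripper", "body": {
  "offsets": [
    [[0,0,-0.2],[0,0,0]],
    [[0,0,-0.6],[0,0,0]],
    [[0,0,-0.8],[0,0,0]],
    [[0,0,-0.8],[0,0,0]],
    [[0,0,-0.6],[0,0,0]]
  ]
}}

```text
time_s: 17.1
ee_pos: [0.4778, 0.187, 0.1932]
eef_rot: [-3.141, -0.601, 0.159]
force: [0.3, 0.2, 0.6]
grip_width: 0.045
grip_force: 0.0
```

Request:
{"method": "shift_gripper", "body": {
  "offsets": [
    [[0,0,-0.6],[0,0,0]],
    [[0,0,-0.6],[0,0,0]],
    [[0,0,-0.6],[0,0,0]],
    [[0,0,0],[0,0,0]]
  ]
}}

```text
time_s: 17.5
ee_pos: [0.4283, 0.1793, 0.2689]
eef_rot: [-3.139, -0.606, 0.159]
force: [-0.1, 0.9, -0.4]
grip_width: 0.0449
grip_force: 0.0
```

Run:
```python
from h import *
c=cam('top');s=cam('side')
h=blob(c,(5,120,80),(22,255,255),(170,130,260,230)); p=onz(c,*ctr(h),.086); print('handle',cv2.boundingRect(h),tost(p))
a=cv2.resize(s['pixels'][110:260,130:330],None,fx=2,fy=2,interpolation=cv2.INTER_CUBIC);b=cv2.resize(c['pixels'][100:250,130:330],None,fx=2,fy=2,interpolation=cv2.INTER_CUBIC)
cv2.imwrite('pics/end.png',np.hstack([a,b]))
```

```text
handle (192, 165, 11, 10) [-0.02259156  0.05060254]
```

View pics/end.png

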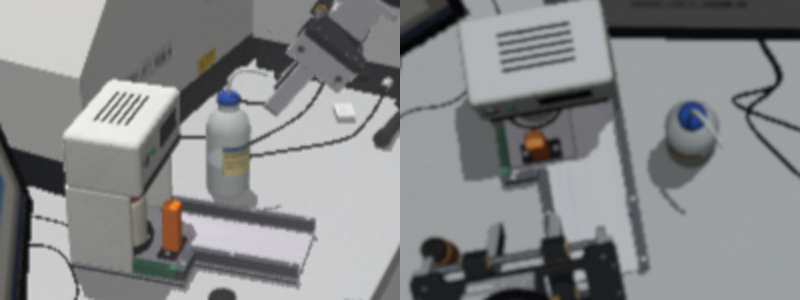

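The handle measures at station (−22.6, 50.6) mm, so the carrier is at (45, 51) against the 44/50 home. The jar is upright under the head, the bottle and vial are in place, and the gripper is clear.

```bash
python3 -c "
from h import *
print(order.hand_in())"
```

```text
the job is handed in; nothing more can be done
None
```

The jar stands upright in the carrier's cup, and the carrier is at home in the side pocket against the left wall (about 1 mm from the target by camera). The gripper is clear, and I handed the job in with about 17.6 s of the 58 s used. One deviation: part-way in the wrist briefly read about 6 N of upward pull, so the carrier may have been lifted by up to about 1 mm before I eased it back down.

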